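# Zero the torque gauge and tighten the sample jar's cap to the band

### The job

Close the sample jar on the cap torque tester: with the chuck at rest, turn the bezel of the dial gauge until the zero mark (the pair of long lines) stands at the needle. Then screw the cap of the jar in the tilted chuck clockwise fully home and go on tightening until the needle stands in the thick band for a moment, without driving it well past the band. Let go, with the cap left fully home and the needle back at the zero mark, and leave all the other things on the table where they stand.

Things in the scene. Friction and masses are not known exactly. Their poses are not given: they have to be found in the camera images.
- stand: white fixed stand of the torque tester; base plate 170 x 130 x 22 mm (from 40 mm in front of the origin to 130 mm behind it). Origin on the table, x forward away from its operator side. Its round head slopes: the chuck and jar axis leans 30 degrees from vertical towards the stand's -x
- chuck (a joint): turning of the sprung aluminium chuck (80 mm disc with four rubber pins) that holds the glass jar, rad; 0 at rest, grows clockwise seen from above the cap. The spring gives 1.5 N m per rad and returns it to 0 when let go. The gauge needle turns 5 times this angle. Needle in the thick band = 0.21 to 0.38 rad
- cap (a joint): turning of the captive white screw cap on the jar, rad; grows as it is screwed on, clockwise seen from above the cap; 5.0 = fully home against its stop, when further twisting turns the sprung chuck. Thread drag is about 0.04 N m. The cap sinks 0.8 mm per rad
- cap_top (a point): centre of the top of the round ribbed cap, 42 mm in diameter, 24 mm tall; z points out of the cap along the jar's tilted axis, x along the small index bar on the cap (turns with it). Below the cap is a neck 34 mm wide; the jar's shoulder begins 31 mm below the cap's top when home (35 mm when loose), the jar is 58 mm wide
- gauge: fixed dial gauge foot, dark plate 110 x 90 x 12 mm with a white pillar 40 mm wide; origin on the table under the dial axis. Dial faces straight up
- bezel: round ribbed steel bezel of the dial gauge carrying the white dial, 62 mm in diameter, 20 mm tall, underside 56 mm above the table with free room below around the pillar; origin at the centre of its underside, z up, x through the zero mark (the pair of long lines close together). The thick band lies 60 to 110 degrees clockwise of the zero mark. It turns either way, stiffly, and stays
- needle: black needle over the dial; origin on the dial axis, x along the needle to its tip. At rest it points along the gauge foot's x; it turns clockwise (seen from above) as the chuck is twisted clockwise
- needle_tip (a point): point on the needle, 4 mm short of its tip, 20 mm from the dial axis
- vial_a: small stoppered glass vial with a crimped metal cap, 22 mm wide, 45 mm tall; origin at the centre of its underside; bystander
- vial_b: another such vial; origin at the centre of its underside; bystander
- vial_c: another such vial; origin at the centre of its underside; bystander
- spare_jar: loose jar of the same kind as the one in the chuck, standing upright, 58 mm wide, 84 mm tall; origin at the centre of its underside; bystander
- lotion: tall clear bottle with a white cap, 64 mm wide, 170 mm tall; origin at the centre of its underside; bystander
- carton: upright cardboard carton 60 x 50 x 130 mm; origin at the centre of its underside; bystander

How it is judged:
On the way, in this order (a step that is already met when the one before it is completed fails the run):
1. the bezel's zero mark stands at the resting needle (within 7 degrees), chuck at rest (y of needle_tip in the frame of bezel between -0.0025 and 0.0025 m and x of needle_tip in the frame of bezel above 0 m and value of joint chuck between -0.02 and 0.02 rad), for 0.3 s.
2. the cap is fully home and the chuck is twisted so far that the needle stands 50 to 125 degrees clockwise of its rest (the band, with some margin) (value of joint cap above 4.85 rad and value of joint chuck between 0.175 and 0.436 rad), for 0.2 s.
At the end, for the whole second after the job is handed in: the cap is within 0.15 rad of fully home, the chuck is back at rest within 0.02 rad, and the needle rests within 7 degrees of the bezel's zero mark (all of step 1 and value of joint cap above 4.85 rad); the robot touches nothing.
It fails at once if the needle is driven more than 125 degrees clockwise of its rest (over-tightened: chuck past 0.436 rad) (value of joint chuck above 0.436 rad).
It fails at once if a bystander is moved by more than 25 mm (distance of any of vial_a, vial_b, vial_c, spare_jar, lotion, carton from where it was at the start of the episode above 0.025 m).
It also fails if it takes over 67 s, if anything falls off the work surface, if the arm or the gripper's body presses on something with over 40 N, if the wrist force passes 120 N, or if a joint passes its speed limit or range.

### The arm

A 7-joint arm with a two-finger parallel gripper is mounted at the origin on the work surface. World frame = base frame: x ahead of the robot, y to its left, z up, the work surface at z = 0. Lengths are in m, angles in rad, forces in N, time in s.
With the tool pointing down it reaches from about 0.4 to 0.875 m from the base axis. Payload 19.3 kg.
Tool frame: the origin (TCP) lies on the centre line of the jaws, within the pads' length; the fingertips stand 14 mm ahead of it and the grasp point (between the pads) lies 5 mm behind it; y points along the fingers, x is the direction in which the jaws open and shut, and the axes are right-handed (so a half turn about y gives the same grasp; the last joint's range is limited). The gripper opens to 85 mm and grips with 20 to 120 N. Pads are 22 mm wide; open, the fingers measure 114 mm over their backs; the gripper's body (76 mm by 85 mm) begins 54 mm behind the grasp point. The pads swing forward as they close: fully open they stand 13 mm farther back than shut.
Start: joints at [1.154, 0.521, -0.036, 1.599, 0.021, 1.021, -0.113], TCP at [0.212, -0.588, 0.212] pointing down, gripper open.
Joint ranges: [-2.91, 2.91], [-0.3, 2.13], [-1.5, 1.42], [0.17, 2.43], [-1.26, 4.41], [0.16, 1.93], [-2.52, 2.52]. Speed limits (rad/s): [1.89, 1.89, 2.39, 2.39, 3.01, 3.01, 3.01].

### API

Orientations are given as [roll, pitch, yaw] about the fixed x, y, z axes, in that order (R = Rz(yaw) Ry(pitch) Rx(roll)).
In Python, from workcell import monitor, grab_frame, workorder gives the robot as it stands.
- The arm moves only by the tool drive_tool, never from a script. Its argument "steps" is one flat list of numbers, 5 for each row, row after row: the finger opening in mm, from 0 to 85.4, then the shift along the world's x, y, z in mm, then the turn about the world's z in degrees. In form: [fingers, tx, ty, tz, twist, fingers, tx, ty, tz, twist, ...]. A call has exactly 5 rows; each row shifts and turns the commanded pose from where the row before left it; what a row does not reach is not made up. A row lasts 1/12 s, in which the tool goes at most 41.7 mm and 7.16 degrees, less where a joint would pass 70% of its speed; a pose out of reach is approached as far as the arm can. A call is refused whole if a number of a shift passes 41.7 or a number of a turn 7.16, either way. A call with a gripper value outside its range is refused whole. The fingers move at their own pace and stop on an object; "grip_force" is the grip in N (left out, the last holds). Time passes only in rows, so rows that do not move let the fingers close, or fill a call up. It gives the time, the measured TCP pose, the force and the opening at its end, in the units of the state.
- monitor.observe(): the state, without advancing time (a new reading comes with each control period).
- grab_frame(name): name is "side" or "top"; returns a dict with "frame" (400x640x3 uint8, red, green, blue), "vertical_fov" (degrees; the focal length in pixels is half the picture's height over the tangent of half this angle, whatever the lens; pixels are square), "cx", "cy" (the principal point, pixels), "xyz" and "orientation" of the camera in the world. Camera axes: x right, y down, z forward; pixel columns grow to the right and rows downward; lengths in m; the calibration is good to about 2 mm. A picture is of the moment at which its call begins. There is no depth.
- workorder.job_done(): hands the job in, once; it reports no verdict.
The state is a dict: "clock": time; "qpos": joint angles; "qd": joint speeds; "joint_efforts": joint torques, N m; "position": TCP position; "tool_rot": TCP orientation; "force": force on the tool from outside, world axes, zero at the start; "moment": the same for the moment, N m; "grip_width": finger opening in m.
Only numpy, scipy, OpenCV 4.12 (cv2) and the standard library are available. Lean on these libraries where they do the work, as an engineer would, in place of code of your own. Each camera call takes 0.05 s, during which the arm holds its last target. There are 200 camera calls.

## Working session

There is one attempt and no reset: what is moved stays moved. The work goes in short steps, Python scripts to look and compute and a tool call to move; the robot and the scene stay as the last step left them, time stands still between calls to the robot, and variables do not carry over. Pictures are saved under pics/ and viewed, about 8 in all and at most 12, crops included, and the job is handed in when it is done.

Besides the shell and the picture viewer there is one more tool, called after ">>>" as name(argument=value, ...), one argument or row to a line, values as JSON. drive_tool: Moves the arm, as the interface text tells. Its arguments: {"type":"object","properties":{"steps":{"type":"array"},"grip_force":{"type":"number"}},"required":["steps"]}

```bash
mkdir -p pics; ls
python3 - <<'E'
from workcell import monitor, grab_frame
import cv2
print(monitor.observe())
for n in("side","top"):
    f=grab_frame(n); cv2.imwrite(f"pics/{n}0.png",f["frame"][:,:,::-1]); print({k:v for k,v in f.items() if k!="frame"})
E
```

```text
pics
{'clock': 0.0, 'qpos': array([ 1.15379578,  0.52204793, -0.0363523 ,  1.59996244,  0.02120371,
        1.02109246, -0.112807  ]), 'qd': array([ 3.26772541e-05, -1.13747782e-03, -2.94999252e-04,  9.86924975e-04,
       -7.01917744e-04,  2.13630392e-03, -3.06783402e-04]), 'joint_efforts': array([-1.43441866e-06, -9.27120066e+01,  1.98001854e+00, -3.69936347e+01,
        1.78049400e-02,  8.12349172e-03, -3.97725569e-05]), 'position': array([ 0.21229484, -0.58747957,  0.21102064]), 'tool_rot': array([-1.57086600e+00,  1.12295125e-03, -1.22399009e+00]), 'force': array([-0.55037447, -0.22291375, -0.37252654]), 'moment': array([0.02110604, 0.0092853 , 0.00556062]), 'grip_width': 0.08525491964219067}
{'vertical_fov': 46.977982928025895, 'cx': 319.70512183119916, 'cy': 196.7465851519218, 'xyz': array([0.4929498 , 0.9003015 , 0.86209811]), 'orientation': array([-2.27116928, -0.02325093, -3.03243574])}
{'vertical_fov': 43.73407970994586, 'cx': 331.24711631499935, 'cy': 194.33736687849438, 'xyz': array([0.39947883, 0.01580316, 1.46534198]), 'orientation': array([-3.00230829, -0.01217074, -1.55494053])}
```

View pics/top0.png

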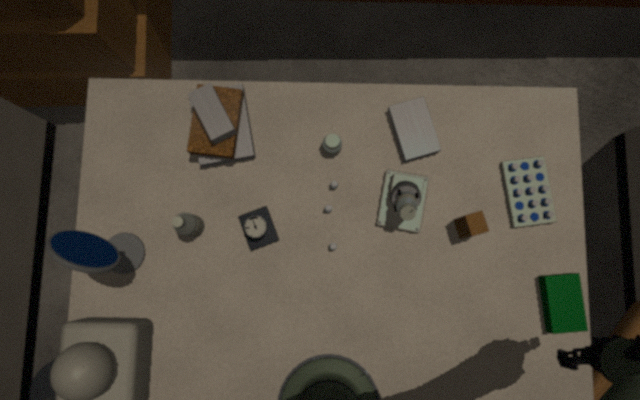

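View pics/side0.png

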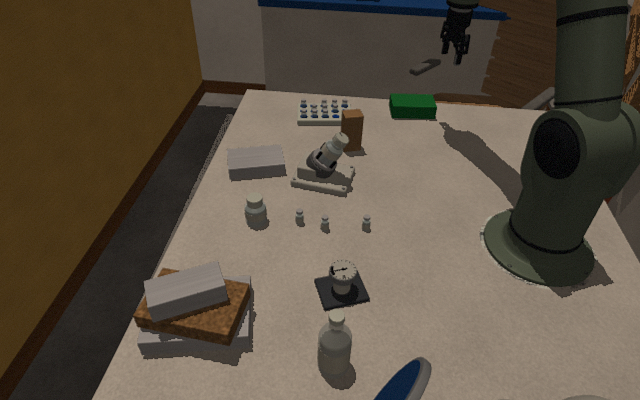

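The top view shows the stand near (403,200), with its cap near (407,212). The gauge dial is near (256,228), and the vials at (333,185), (327,210) and (332,247). The spare jar is at (331,145), the lotion at (187,225) and the carton at (471,225). In the side view the cap is near (340,141) and the dial near (343,270). Next I'll take enlarged crops.

```bash
cat > h.py <<'E'
import numpy as np, cv2
from scipy.spatial.transform import Rotation as R
from workcell import monitor, grab_frame
def shot(n,k=4):
    fs=[grab_frame(n) for _ in range(k)]
    f=fs[0]; f["frame"]=np.mean([g["frame"] for g in fs],0); return f
def crop(f,x,y,w,h,s):
    c=f["frame"][y:y+h,x:x+w]; c=np.clip(c*1.7,0,255).astype(np.uint8)
    return cv2.resize(c[:,:,::-1],(w*s,h*s),interpolation=cv2.INTER_CUBIC)
def ray(f,u,v):
    F=200/np.tan(np.radians(f["vertical_fov"]/2))
    d=R.from_euler('xyz',f["orientation"]).apply([(u-f["cx"])/F,(v-f["cy"])/F,1]); return f["xyz"],d
def atz(f,u,v,z):
    o,d=ray(f,u,v); return o+d*(z-o[2])/d[2]
def proj(f,p):
    F=200/np.tan(np.radians(f["vertical_fov"]/2))
    c=R.from_euler('xyz',f["orientation"]).inv().apply(np.asarray(p)-f["xyz"]); return np.array([f["cx"],f["cy"]])+F*c[...,:2]/c[...,2:]
def tri(f,a,g,b):
    o1,d1=ray(f,*a);o2,d2=ray(g,*b)
    t=np.linalg.lstsq(np.c_[d1,-d2],o2-o1,rcond=None)[0]
    p,q=o1+d1*t[0],o2+d2*t[1]; return (p+q)/2,np.linalg.norm(p-q)
E
python3 - <<'E'
from h import *
import pickle
t=shot("top");s=shot("side"); pickle.dump((t,s),open("f0.pkl","wb"))
a=np.hstack([crop(t,233,203,50,50,8),crop(t,370,160,66,66,6)[:400,:396]])
b=np.hstack([crop(s,310,250,66,66,6)[:200*2,:396],crop(s,288,125,80,80,5)])
a=a[:,:796];b=b[:,:796]
cv2.imwrite("pics/c1.png",a);cv2.imwrite("pics/c2.png",b)
E
```

```text
Traceback (most recent call last):
ValueError: all the input array dimensions except for the concatenation axis must match exactly, but along dimension 0, the array at index 0 has size 400 and the array at index 1 has size 396
```

Run:
```python
from h import *
import pickle
t,s=pickle.load(open("f0.pkl","rb"))
cv2.imwrite("pics/c1.png",np.hstack([crop(t,233,203,50,50,8),crop(t,370,165,50,50,8)]))
cv2.imwrite("pics/c2.png",np.hstack([crop(s,318,255,50,50,8),crop(s,283,125,80,80,5)]))
```

```text
(no output)
```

View pics/c1.png

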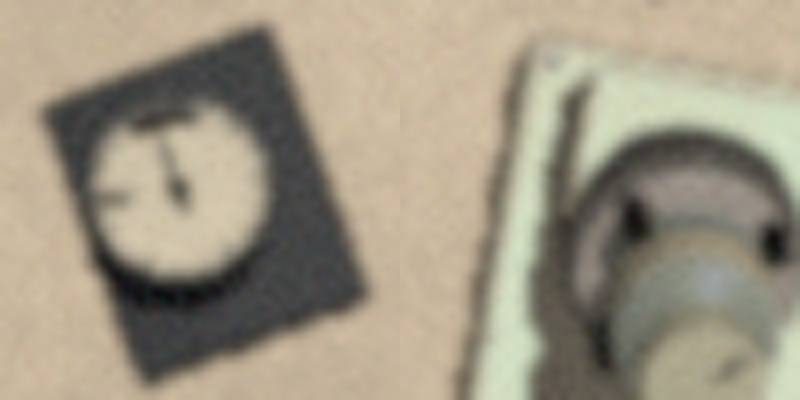

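View pics/c2.png

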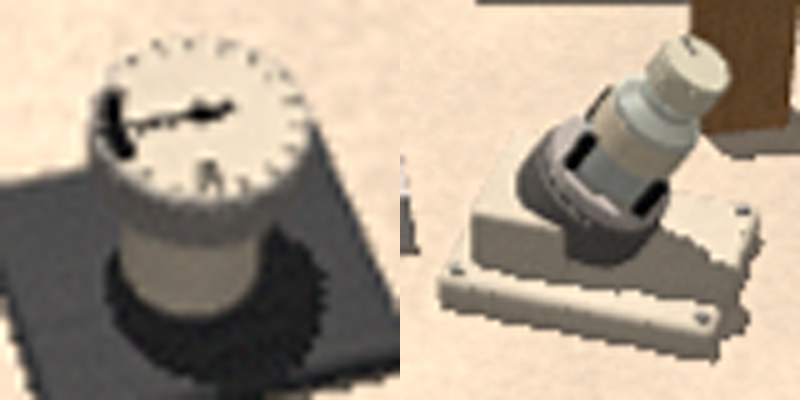

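The dial crop shows the needle pointing up and slightly left, from (180,195) to (160,130). The zero pair is at the left, near (113,198), and the thick band is by the needle. I'll compute poses and overlay models to check them.

Run:
```python
from h import *
import pickle
t,s=pickle.load(open("f0.pkl","rb"))
P=lambda x,y,ox=233,oy=203,k=8:((x+.5)/k-.5+ox,(y+.5)/k-.5+oy)
# gauge
c=atz(t,*P(180,190),.076); hub=atz(t,*P(180,192),.076); tip=atz(t,*P(158,125),.076); z0=atz(t,*P(108,198),.076)
print("dial",c,"needle deg",np.degrees(np.arctan2(*(tip-hub)[1::-1])),"zero",np.degrees(np.arctan2(*(z0-c)[1::-1])))
pc=np.array([atz(t,*P(*q),.012) for q in [(45,108),(268,25),(368,293),(148,382)]]);print(pc.round(4),pc.mean(0),[np.linalg.norm(pc[i]-pc[i-1]).round(4) for i in range(4)])
print("plate dirs",[np.degrees(np.arctan2(*(pc[i]-pc[i-1])[1::-1])).round(1) for i in range(4)])
S=lambda x,y:P(x,y,318,255,8)
print("dial tri",tri(t,P(180,190),s,S(205,118)))
sc=atz(s,*S(200,112),.076);st=atz(s,*S(125,127),.076);sz=atz(s,*S(210,178),.076)
print("side dial",sc,np.degrees(np.arctan2(*(st-sc)[1::-1])),np.degrees(np.arctan2(*(sz-sc)[1::-1])))
for q in [(-72+0,0)]: pass
C=lambda x,y:P(x-400,y,283,125,5)
print("cap tri",tri(t,(408,213),s,C(694,62)))
a=[atz(s,*C(*q),.022) for q in [(440,283),(718,335),(757,210)]];print("stand corners",np.round(a,4))
for n,uv in dict(va=(333,186),vb=(327,210),vc=(332,247),jar=(331,145),lot=(187,225)).items(): print(n,atz(t,*uv,.03))
print("carton",atz(t,478,222,.13),atz(s,352,113,.13))
cv2.imwrite("pics/c3.png",np.hstack([crop(t,372,165,60,72,8)[:560], crop(s,310,125,46,70,8)])[:,:800])
```

```text
dial [0.50087158 0.21272324 0.076     ] needle deg 20.139178257518697 zero 97.33160522574903
[[0.5347 0.2721 0.012 ]
 [0.5666 0.1919 0.012 ]
 [0.4693 0.1523 0.012 ]
 [0.4359 0.2308 0.012 ]] [0.5015917  0.21175051 0.012     ] [np.float64(0.1071), np.float64(0.0863), np.float64(0.105), np.float64(0.0853)]
plate dirs [np.float64(22.7), np.float64(-68.3), np.float64(-157.9), np.float64(113.1)]
dial tri (array([0.49892349, 0.2129961 , 0.07490082]), np.float64(0.004055064665663846))
side dial [0.49844379 0.21218929 0.076     ] 21.844046467232275 100.71519005831398
cap tri (array([ 0.53626561, -0.20071117,  0.15732011]), np.float64(0.001221780086485817))
stand corners [[ 0.6748 -0.1517  0.022 ]
 [ 0.5091 -0.126   0.022 ]
 [ 0.4931 -0.2505  0.022 ]]
va [ 0.62560163 -0.00319509  0.03      ]
vb [0.5549635  0.01309664 0.03      ]
vc [ 0.44860859 -0.00304836  0.03      ]
jar [0.74788268 0.00458464 0.03      ]
lot [0.50472682 0.41459056 0.03      ]
carton [ 0.51861326 -0.39410347  0.13      ] [ 0.51425567 -0.38707003  0.13      ]
```

View pics/c3.png

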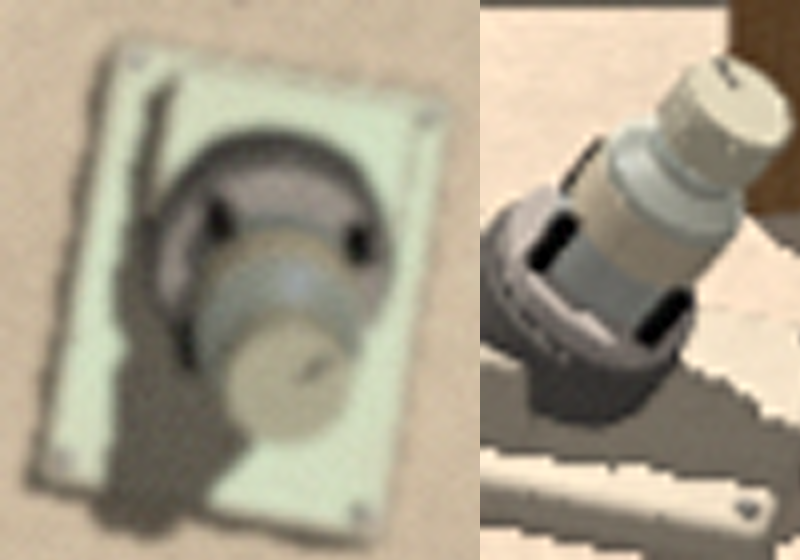

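The crops show the cap leaning toward the robot. In the top crop its face centre is at about (287,387) and the index bar points up and right. In the side crop the face centre is at about (745,98). Next I'll fit the stand pose and overlay a cap model.

Run:
```python
from h import *
import pickle
from scipy.optimize import least_squares
t,s=pickle.load(open("f0.pkl","rb"))
T=lambda x,y:np.array([(x+.5)/8-.5+372,(y+.5)/8-.5+165])
D=lambda x,y:np.array([(x-480+.5)/8-.5+310,(y+.5)/8-.5+125])
C=lambda x,y:np.array([(x-400+.5)/5-.5+283,(y+.5)/5-.5+125])
corn=np.array([[.13,.065,.022],[.13,-.065,.022],[-.04,-.065,.022],[-.04,.065,.022]])
tp=np.array([T(115,42),T(447,97),T(372,530),T(42,478)])
sp=np.array([C(440,283),C(718,335),C(757,212)]);si=[0,3,2]
def pose(p,X):
    c,n=np.cos(p[2]),np.sin(p[2]); return X@np.array([[c,n,0],[-n,c,0],[0,0,1]])+[p[0],p[1],0]
for fl in (1,):
    X=corn.copy()
    def res(p): return np.r_[(proj(t,pose(p,X))-tp).ravel(),(proj(s,pose(p,X[si]))-sp).ravel()]
    r=least_squares(res,[.53,-.19,-.15]);print("stand",r.x,r.fun.round(1))
p=r.x
a=np.array([-.5,0,np.cos(np.pi/6)])
def cap(q,d): # circle d below top
    th=np.linspace(0,2*np.pi,60)[:,None]
    return pose(p,np.array([q[0],q[1],q[2]])-a*d+.021*(np.cos(th)*[0,1,0]+np.sin(th)*np.cross(a,[0,1,0])))
def ext(f,q):
    u=proj(f,np.vstack([cap(q,0),cap(q,.024)])); return np.r_[u.min(0),u.max(0)]
to=np.r_[T(222,318),T(352,442)]; so=np.r_[D(657,56),D(793,192)]
so_m=np.array([1,1,1,0]); to_m=np.array([1,0,1,1])
for free in (0,1):
    f=lambda q:np.r_[(ext(t,[q[0],q[2]*free,q[1]])-to)*to_m,(ext(s,[q[0],q[2]*free,q[1]])-so)*so_m]
    g=least_squares(f,[-.03,.15,0],diff_step=1e-3);q=[g.x[0],g.x[2]*free,g.x[1]]
    print("cap stand-frame",q,"world",pose(p,np.array(q)),"ctr",pose(p,np.array(q)-a*.012),g.fun.round(1))
ims=[]
for f,x,y in((t,372,165),(s,303,115)):
    im=crop(f,x,y,66,74,6)
    for P,col in((pose(p,corn),(0,0,255)),(cap(q,0),(255,0,0)),(cap(q,.024),(0,160,0))):
        u=((proj(f,P)-[x,y]+.5)*6).astype(int); cv2.polylines(im,[u],True,col,1)
    ims.append(im)
cv2.imwrite("pics/c4.png",np.hstack(ims))
```

```text
stand [ 0.54199757 -0.19819507 -0.15432552] [-1.6 -0.9  0.4 -0.3  1.5  2.5 -1.5  1.4 -1.8 -0.6 -1.1 -0.5  0.3 -1.5]
cap stand-frame [np.float64(-0.007487798118445378), np.float64(0.0), np.float64(0.1605758234612094)] world [ 0.53459876 -0.19704409  0.16057582] ctr [ 0.54052746 -0.19796637  0.15018352] [-1.  -0.  -0.7  1.1 -0.8 -0.5 -0.6 -0. ]
cap stand-frame [np.float64(-0.007128105840243838), np.float64(-0.0026507551803601043), np.float64(0.15784445503515906)] world [ 0.53454672 -0.19971863  0.15784446] ctr [ 0.54047542 -0.20064092  0.14745215] [-0.2 -0.   0.1  1.3 -0.7 -0.2 -0.6 -0. ]
```

View pics/c4.png

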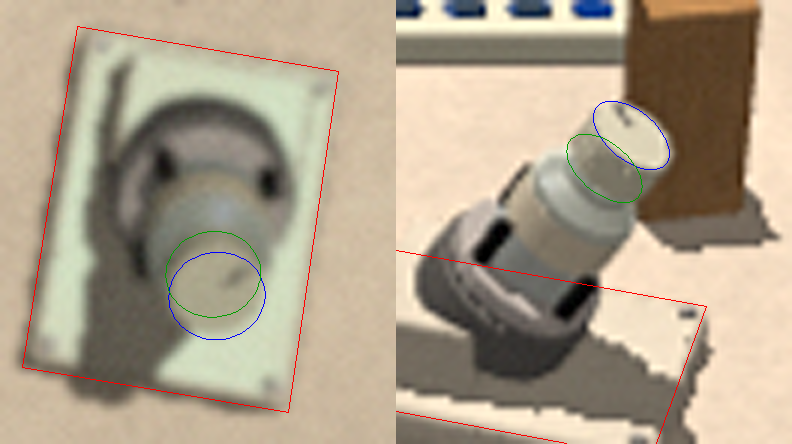

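The overlay fits, and the cap centre is at about (0.540,-0.199,0.149). The stand yaw is -8.8°, and the dial is at (0.4995,0.2125). The needle points at 22° and the zero mark at about 98°, so the bezel needs about -77°. I'll go to the gauge first.

>>> drive_tool(
  steps=[85, 23, 28.5, 7, 0, 85, 23, 28.5, 7, 0, 85, 23, 28.5, 7, 0, 85, 23, 28.5, 7, 0, 85, 23, 28.5, 7, 0],
  grip_force=60,
)

```text
clock: 0.92
position: [0.3282, -0.4439, 0.247]
tool_rot: [-1.571, -0.0, -1.224]
force: [0.8, -0.9, 0.6]
grip_width: 0.0853
```

>>> drive_tool(
  steps=[85, 23, 28.5, 4, 7, 85, 23, 28.5, 4, 7, 85, 23, 28.5, 4, 7, 85, 23, 28.5, 4, 7, 85, 5, 36, 0, 7],
)

```text
clock: 1.33
position: [0.4274, -0.2941, 0.2632]
tool_rot: [-1.57, -0.002, -0.606]
force: [1.2, 1.1, -0.9]
grip_width: 0.085
```

>>> drive_tool(
  steps=[85, 5, 36, 0, 7, 85, 5, 36, 0, 7, 85, 5, 36, 0, 7, 85, 5, 36, 0, 7, 85, 5, 36, 0, 7],
)

```text
clock: 1.75
position: [0.4493, -0.1137, 0.2629]
tool_rot: [-1.571, -0.0, 0.004]
force: [0.9, 0.9, -0.6]
grip_width: 0.085
```

>>> drive_tool(
  steps=[85, 5, 36, 0, 0, 85, 5, 36, 0, 0, 85, 5, 36, 0, 0, 85, 5, 36, 0, 0, 85, 5, 36, 0, 0],
)

```text
clock: 2.17
position: [0.4744, 0.0663, 0.2629]
tool_rot: [-1.571, -0.001, -0.003]
force: [1.9, 0.3, 0.6]
grip_width: 0.0853
```

>>> drive_tool(
  steps=[85, 5, 36, 0, 0, 85, 5, 36, 0, 0, 85, 5, 36, 0, 0, 85, 5, 36, 0, 0, 85, 0, 0, 0, 0],
)

```text
clock: 2.58
position: [0.4938, 0.2158, 0.2627]
tool_rot: [-1.567, -0.0, 0.004]
force: [-0.2, 1.1, -0.3]
grip_width: 0.0847
```

>>> drive_tool(
  steps=[85, 5.5, -3, -40, 0, 85, 0, 0, -40, 0, 85, 0, 0, -40, 0, 85, 0, 0, -40, 0, 85, 0, 0, 0, 0],
)

```text
clock: 3.0
position: [0.4967, 0.204, 0.0967]
tool_rot: [-1.574, 0.008, -0.002]
force: [-1.7, -1.7, -1.5]
grip_width: 0.0848
```

>>> drive_tool(
  steps=[85, 0, 0, -10, 0, 85, 0, 0, -10, 0, 85, 0, 0, -10, 0, 85, 0, 0, -10, 0, 85, 0, 0, 0, 0],
)

```text
clock: 3.42
position: [0.4997, 0.2054, 0.0617]
tool_rot: [-1.571, 0.0, -0.002]
force: [-0.2, -0.3, -0.4]
grip_width: 0.0847
```

>>> drive_tool(
  steps=[55, 0, 0, 0, 0, 55, 0, 0, 0, 0, 55, 0, 0, 0, 0, 55, 0, 0, 0, 0, 55, 0, 0, 0, 0],
)

```text
clock: 3.83
position: [0.5001, 0.2057, 0.0629]
tool_rot: [-1.571, -0.001, -0.002]
force: [0.0, 0.1, -0.4]
grip_width: 0.0549
```

Run:
```python
from h import *
s=shot("side",2);t=shot("top",2)
cv2.imwrite("pics/c5.png",np.hstack([crop(t,220,190,80,80,5),crop(s,303,235,80,80,5)]))
o=monitor.observe();print(o["position"],o["force"],o["moment"],o["grip_width"])
```

```text
[0.49993628 0.20569052 0.06267258] [-0.36849348 -0.43760832  0.2930054 ] [-0.01643245  0.04585228 -0.01280771] 0.054986992593939486
```

View pics/c5.png

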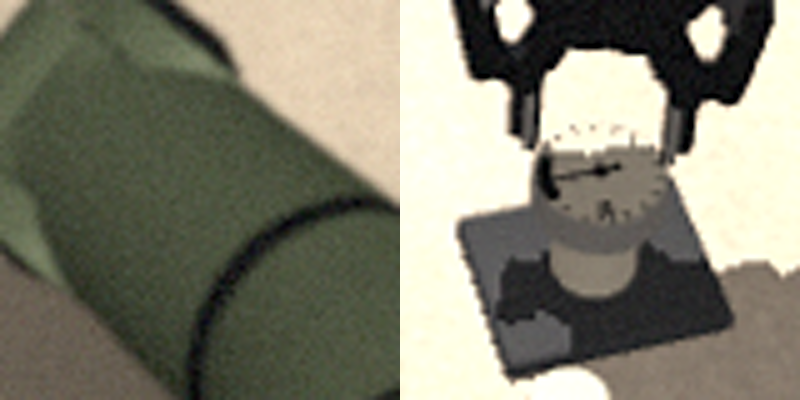

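The gripper closed to 55 mm without contact. The side view shows the fingertips at about (328,264.6) and (358.5,266.5), apparently behind or above the dial. I'll check this against the kinematics.

Run:
```python
from h import *
s=grab_frame("side")
for z in (.05,.06,.07,.08,.09): print(z,proj(s,[.5275,.2057,z]).round(1),proj(s,[.4725,.2057,z]).round(1))
for uv in ((328,264.6),(358.5,266.8)):
  for z in(.05,.065,.08): print(uv,z,atz(s,*uv,z).round(4))
import pickle
t,s0=pickle.load(open("f0.pkl","rb"))
# dial ellipse in side: extents crop(8x) x 105..310? y 38..208
th=np.linspace(0,6.28,90)[:,None]
for z in(.066,.076):
  for f in (t,s0):
    u=proj(f,np.array([.4995,.2125,z])+.031*np.hstack([np.cos(th),np.sin(th),0*th])); print(z,u.min(0).round(1),u.max(0).round(1))
im=crop(s0,303,235,80,80,6);im2=crop(t,215,190,80,80,6)
for f,o,m in((s0,(303,235),im),(t,(215,190),im2)):
  for z,c in((.056,(0,160,0)),(.076,(0,0,255))):
    u=((proj(f,np.array([.4995,.2125,z])+.031*np.hstack([np.cos(th),np.sin(th),0*th]))-o+.5)*6).astype(int);cv2.polylines(m,[u],True,c,1)
cv2.imwrite("pics/c6.png",np.hstack([im2[:400,:400],im[:400,:400]]))
```

```text
0.05 [329.5 272.7] [353.5 275.1]
0.06 [329.7 269.8] [353.8 272.2]
0.07 [329.8 266.9] [354.1 269.3]
0.08 [330.  263.9] [354.4 266.3]
0.09 [330.2 260.9] [354.7 263.3]
(328, 264.6) 0.05 [0.5332 0.1817 0.05  ]
(328, 264.6) 0.065 [0.5325 0.195  0.065 ]
(328, 264.6) 0.08 [0.5317 0.2083 0.08  ]
(358.5, 266.8) 0.05 [0.4622 0.1793 0.05  ]
(358.5, 266.8) 0.065 [0.4627 0.1926 0.065 ]
(358.5, 266.8) 0.08 [0.4633 0.2059 0.08  ]
0.066 [244.5 216.1] [266.7 238.2]
0.066 [328.1 261.2] [355.6 282.4]
0.076 [244.  215.7] [266.3 238. ]
0.076 [328.3 258.3] [355.9 279.4]
```

View pics/c6.png

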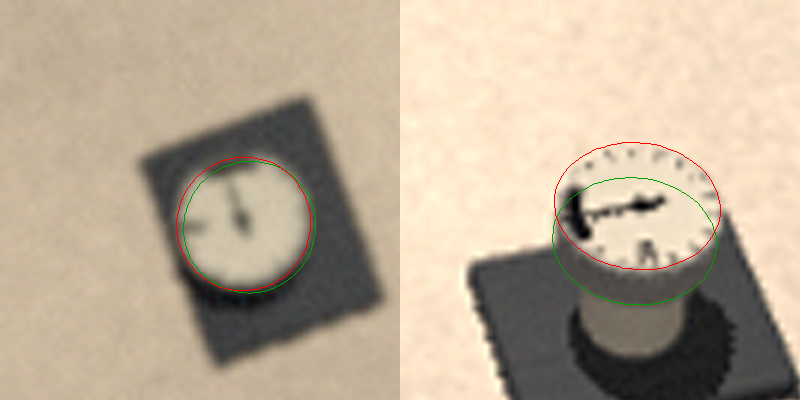

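The dial model fits both views, so the discrepancy is in the fingertips. I'll check the starting pictures against the tool kinematics.

Run:
```python
from h import *
import pickle
t,s=pickle.load(open("f0.pkl","rb"))
d=np.array([np.cos(-1.224),np.sin(-1.224),0])
p=np.array([.2123,-.5875,.211])
im=[crop(t,540,320,50,60,8)[:480],crop(s,430,10,50,60,8)[:480]]
for f,o,m in((t,(540,320),im[0]),(s,(430,10),im[1])):
  for dz,c in((-.014,(0,0,255)),(0,(0,255,0)),(.013,(255,0,0))):
    for sg in(-.043,.043):
      u=((proj(f,p+d*sg+[0,0,dz])-o+.5)*8).astype(int);cv2.circle(m,tuple(map(int,u)),4,c,-1)
cv2.imwrite("pics/c7.png",np.hstack(im))
```

```text
(no output)
```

View pics/c7.png

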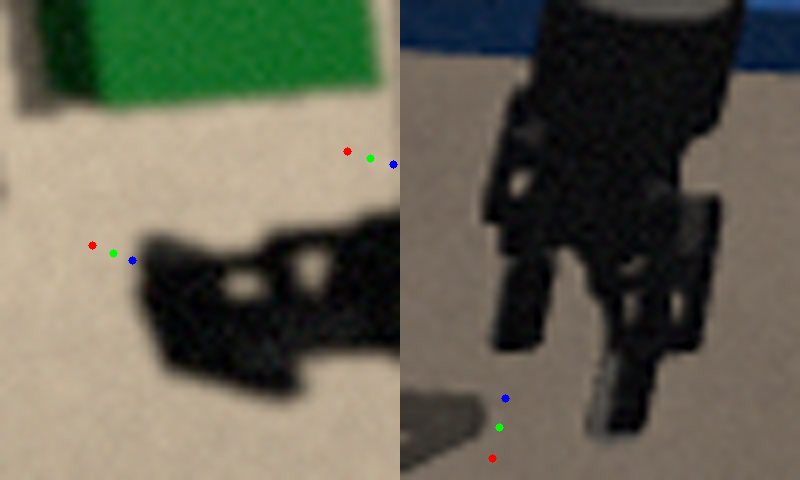

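The observed fingertips are clearly offset from the predicted dots. In the side crop they are near (515,350) and (615,435). I'll put numbers on it.

Run:
```python
from h import *
import pickle
t,s=pickle.load(open("f0.pkl","rb"))
p=np.array([.2123,-.5875,.211])
for yaw in(-1.224,):
  d=np.array([np.cos(yaw),np.sin(yaw),0])
  for sg in(-.05,.05):
    for dz in(-.014,0): print(sg,dz,proj(t,p+d*sg+[0,0,dz]).round(1),proj(s,p+d*sg+[0,0,dz]).round(1))
# table corners: straight edge test + world
for uv in((89,79),(578,88)): print(atz(t,*uv,0))
for uv in((249,90),(612,106)): print(atz(s,*uv,0))
# correspondences top<->side: tray, green, carton etc -> cross check in z=0 plane
for n,a,b,z in(("green centre",(563,303),(413,104),.03),("tray",(528,192),(323,112),.01),("box",(414,128),(257,161),.03),("vialA",(334,185),(299,216),.03),("vialC",(332,247),(366,223),.03)): print(n,atz(t,*a,z).round(3),atz(s,*b,z).round(3))
# observed tips in side: y at given z
for uv in((444.4,53.8),(456.9,64.4)):
  for z in(.197,.21,.225,.24): print(uv,z,atz(s,*uv,z).round(3))
```

```text
-0.05 -0.014 [548.5 351.1] [453.4  78.8]
-0.05 0 [551.  352.1] [454.3  74.8]
0.05 -0.014 [585.5 337.5] [440.2  66. ]
0.05 0 [588.5 338.3] [441.   62.1]
[0.94739459 0.74568966 0.        ]
[ 0.94924041 -0.75353855  0.        ]
[ 0.93529759 -0.73579764  0.        ]
[-0.48908584 -0.82233549  0.        ]
green centre [ 0.301 -0.661  0.03 ] [ 0.295 -0.663  0.03 ]
tray [ 0.621 -0.582  0.01 ] [ 0.624 -0.589  0.01 ]
box [ 0.804 -0.241  0.03 ] [ 0.791 -0.227  0.03 ]
vialA [ 0.629 -0.006  0.03 ] [0.627 0.003 0.03 ]
vialC [ 0.449 -0.003  0.03 ] [0.449 0.007 0.03 ]
(444.4, 53.8) 0.197 [ 0.205 -0.743  0.197]
(444.4, 53.8) 0.21 [ 0.21  -0.711  0.21 ]
(444.4, 53.8) 0.225 [ 0.217 -0.674  0.225]
(444.4, 53.8) 0.24 [ 0.223 -0.636  0.24 ]
(456.9, 64.4) 0.197 [ 0.17  -0.657  0.197]
(456.9, 64.4) 0.21 [ 0.177 -0.627  0.21 ]
(456.9, 64.4) 0.225 [ 0.184 -0.592  0.225]
(456.9, 64.4) 0.24 [ 0.191 -0.556  0.24 ]
```

Start and current views agree: the fingertips sit about 27 mm above the reported TCP when open, and about 17 mm above it at 55 mm. The tips are therefore just above the dial, and I'll work with that offset. Next: reopen, shift y by +6 mm, lower by 33 mm and grip.

>>> drive_tool(
  steps=[85, 0, 0, 5, 0, 85, 0, 6, 0, 0, 85, 0, 0, 0, 0, 85, 0, 0, 0, 0, 85, 0, 0, 0, 0],
  grip_force=80,
)

```text
clock: 4.5
position: [0.4998, 0.2118, 0.0676]
tool_rot: [-1.571, 0.0, -0.002]
force: [0.0, 0.5, -0.4]
grip_width: 0.0847
```

>>> drive_tool(
  steps=[85, 0, 0, -8, 0, 85, 0, 0, -8, 0, 85, 0, 0, -8, 0, 85, 0, 0, -8, 0, 85, 0, 0, -5, 0],
)

```text
clock: 4.92
position: [0.4994, 0.2114, 0.0291]
tool_rot: [-1.571, 0.001, -0.002]
force: [0.0, 0.1, 0.1]
grip_width: 0.0852
```

>>> drive_tool(
  steps=[50, 0, 0, 0, 0, 50, 0, 0, 0, 0, 50, 0, 0, 0, 0, 50, 0, 0, 0, 0, 50, 0, 0, 0, 0],
)

```text
clock: 5.33
position: [0.4986, 0.2117, 0.0311]
tool_rot: [-1.572, 0.002, -0.002]
force: [-10.3, -1.2, 11.8]
grip_width: 0.0595
```

>>> drive_tool(
  steps=[50, 0, 0, 0, -5, 50, 0, 0, 0, -5, 50, 0, 0, 0, -5, 50, 0, 0, 0, -5, 50, 0, 0, 0, 0],
)

```text
clock: 5.75
position: [0.498, 0.2118, 0.0311]
tool_rot: [-1.573, 0.002, -0.357]
force: [-14.6, -2.8, 14.6]
grip_width: 0.0601
```

Run:
```python
from h import *
s=shot("side",2)
cv2.imwrite("pics/c8.png",crop(s,308,240,70,60,8))
o=monitor.observe();print(o["position"],o["force"],o["moment"],o["grip_width"])
```

```text
[0.4979649  0.21183242 0.03101926] [-15.59502831  -1.03560936  15.24096076] [-0.01616598  3.62798348 -0.09964245] 0.06003148823103244
```

View pics/c8.png

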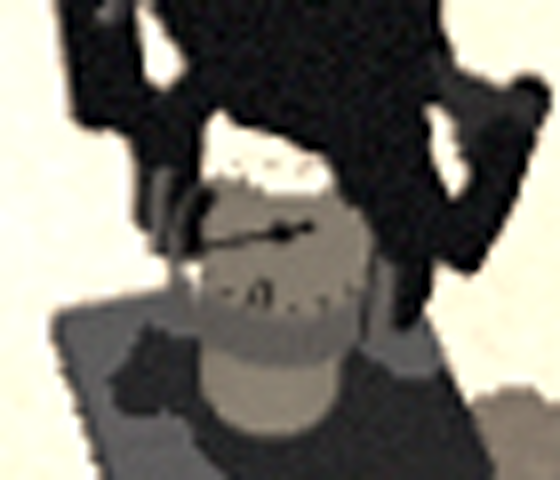

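The side view shows the bezel turning with the fingers: the pair is now at about (262,293) and the dial centre at (285,232). I'll turn the remaining 57° and measure by unwrapping the dial numerically.

>>> drive_tool(
  steps=[50, 0, 0, 0, -6, 50, 0, 0, 0, -6, 50, 0, 0, 0, -6, 50, 0, 0, 0, -6, 50, 0, 0, 0, -6],
)

```text
clock: 6.27
position: [0.4972, 0.2124, 0.031]
tool_rot: [-1.574, 0.002, -0.879]
force: [-21.2, 3.5, 17.4]
grip_width: 0.0595
```

>>> drive_tool(
  steps=[50, 0, 0, 0, -6, 50, 0, 0, 0, -6, 50, 0, 0, 0, -6, 50, 0, 0, 0, -6, 50, 0, 0, 0, -3],
)

```text
clock: 6.68
position: [0.4969, 0.2132, 0.031]
tool_rot: [-1.575, 0.001, -1.35]
force: [-22.6, 5.2, 18.1]
grip_width: 0.0595
```

>>> drive_tool(
  steps=[50, 0, 0, 0, 0, 85, 0, 0, 0, 0, 85, 0, 0, 0, 0, 85, 0, 0, 0, 0, 85, 0, 0, 0, 0],
)

```text
clock: 7.1
position: [0.5003, 0.2117, 0.0308]
tool_rot: [-1.57, 0.0, -1.347]
force: [-0.5, 0.9, 0.6]
grip_width: 0.0851
```

>>> drive_tool(
  steps=[85, 0, 0, 25, 0, 85, 0, 0, 40, 0, 85, 0, 0, 40, 0, 85, 0, 0, 40, 0, 85, 0, -35, 20, 0],
)

```text
clock: 7.52
position: [0.5009, 0.1825, 0.2002]
tool_rot: [-1.565, 0.004, -1.34]
force: [1.3, -0.0, 0.7]
grip_width: 0.0853
```

```bash
cat >> h.py <<'E'
def dark(f,c,r,z=.076):
    a=np.radians(np.arange(0,360,3)); pts=np.c_[c[0]+r*np.cos(a),c[1]+r*np.sin(a),0*a+z]
    u=proj(f,pts).astype(np.float32); g=f["frame"].mean(2).astype(np.float32)
    return cv2.remap(g,u[None,:,0],u[None,:,1],cv2.INTER_CUBIC)[0]
E
python3 - <<'E'
from h import *
import pickle
o=monitor.observe();print(o["clock"],o["position"],o["qpos"].round(2))
t0,s0=pickle.load(open("f0.pkl","rb"));s=shot("side",4);t=shot("top",4);pickle.dump((t,s),open("f1.pkl","wb"))
cs=atz(s0,*((205.5)/8-.5+318,(116.5)/8-.5+255),.076);print(cs)
for nm,f in(("s0",s0),("s1",s)):
  for r in(.012,.016,.020,.024):
    p=dark(f,(.4995,.211),r);k=np.argsort(p)[:14];print(nm,r,p.mean().round(),[(int(3*i),int(p[i])) for i in sorted(k)])
cv2.imwrite("pics/c9.png",np.hstack([crop(t,233,203,50,50,8),crop(s,318,248,50,50,8)]))
E
```

```text
7.5167 [0.50085541 0.18251179 0.20018138] [-0.34  0.39 -0.15  1.85  0.07  0.9  -1.87]
[0.49694969 0.21347193 0.076     ]
s0 0.012 126.0 [(15, 115), (18, 103), (21, 88), (24, 70), (27, 56), (30, 51), (33, 55), (36, 66), (39, 83), (42, 98), (45, 109), (48, 115), (186, 119), (189, 119)]
s0 0.016 129.0 [(18, 126), (21, 103), (24, 78), (27, 61), (30, 56), (33, 68), (36, 93), (39, 115), (42, 128), (327, 127), (330, 127), (333, 127), (336, 127), (339, 128)]
s0 0.02 124.0 [(18, 105), (21, 83), (24, 70), (27, 83), (36, 104), (39, 103), (96, 96), (99, 79), (102, 63), (105, 58), (108, 81), (351, 102), (354, 100), (357, 103)]
s0 0.024 104.0 [(0, 7), (3, 3), (6, 3), (9, 0), (12, -2), (15, -1), (18, 3), (21, 7), (24, 9), (27, 11), (30, 7), (33, 7), (36, 14), (42, 14)]
s1 0.012 126.0 [(27, 63), (30, 58), (33, 62), (36, 75), (141, 77), (144, 76), (147, 77), (168, 78), (171, 78), (174, 78), (177, 78), (180, 77), (183, 75), (186, 76)]
s1 0.016 120.0 [(30, 60), (129, 62), (132, 63), (135, 65), (138, 65), (141, 65), (144, 65), (147, 66), (150, 66), (189, 66), (192, 66), (195, 66), (204, 66), (207, 66)]
s1 0.02 97.0 [(33, 49), (270, 46), (273, 47), (276, 48), (279, 49), (291, 38), (294, 15), (297, 16), (300, 48), (312, 46), (315, 40), (318, 26), (321, 23), (324, 35)]
s1 0.024 89.0 [(270, 24), (273, 31), (282, 42), (285, 38), (288, 39), (291, 41), (294, 37), (297, 32), (300, 40), (309, 40), (315, 40), (318, 37), (321, 31), (324, 41)]
```

View pics/c9.png

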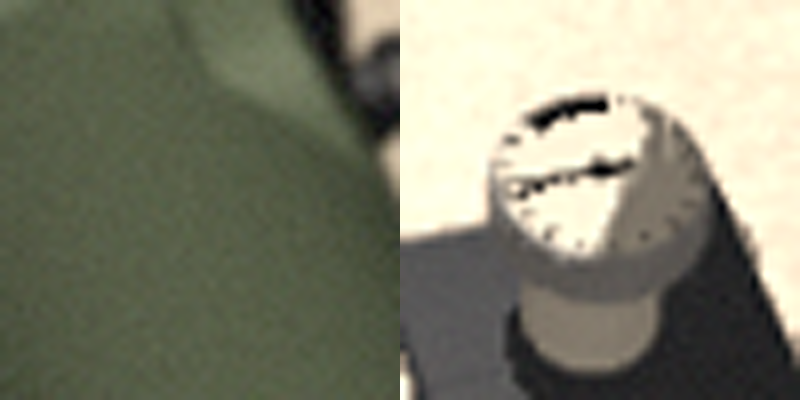

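The side view shows the needle, from (630,163) to (510,190), pointing at the zero pair near (517,190), with the thick band ahead of it clockwise. I'll move over to the cap and then measure the dial numerically in both clear views.

>>> drive_tool(
  steps=[85, 4, -37.5, 10, 0, 85, 4, -37.5, 10, 0, 85, 4, -37.5, 10, 0, 85, 4, -37.5, 10, 0, 85, 4, -37.5, 0, 4],
)

```text
clock: 8.33
position: [0.5205, -0.0119, 0.2367]
tool_rot: [-1.569, -0.0, -1.277]
force: [0.7, 1.3, -0.3]
grip_width: 0.0849
```

>>> drive_tool(
  steps=[85, 4, -37.5, 0, 4, 85, 4, -37.5, 0, 0, 85, 4, -37.5, 0, 0, 85, 4, -37.5, 0, 0, 85, 4, -37.5, 0, 0],
)

```text
clock: 8.75
position: [0.5399, -0.1996, 0.2349]
tool_rot: [-1.572, 0.001, -1.206]
force: [0.6, 0.1, -0.3]
grip_width: 0.085
```

>>> drive_tool(
  steps=[85, 0, 0, 0, 0, 85, 0, 0, 0, 0, 85, 0, 0, 0, 0, 85, 0, 0, 0, 0, 85, 0, 0, 0, 0],
)

```text
clock: 9.17
position: [0.5401, -0.197, 0.2355]
tool_rot: [-1.571, 0.0, -1.205]
force: [0.1, -0.0, 0.3]
grip_width: 0.085
```

```bash
cat > dial.py <<'E'
from h import *
import pickle
def W(f): # rectify the dial plane: 8 px per mm, +-36 mm about nominal centre, world x right, y up
    q=np.array([[-1,1],[1,1],[1,-1],[-1,-1]])*.036
    u=proj(f,np.c_[q+[.4995,.212],[.0765]*4]).astype(np.float32)
    return cv2.warpPerspective(f["frame"].astype(np.float32).mean(2),cv2.getPerspectiveTransform(u,np.float32([[0,0],[288,0],[288,288],[0,288]])),(288,288),flags=cv2.INTER_LINEAR)
def polar(w,c): return cv2.warpPolar(w,(128,360),c,128,cv2.INTER_LINEAR)  # row=deg clockwise in image => -world
def needle(w,c):
    p=polar(w,c)[:,28:64].mean(1); p=np.roll(p,0); b=cv2.GaussianBlur(p[:,None],(1,9),0)[:,0]; return -int(b.argmin())
E
python3 - <<'E'
from dial import *
t0,s0=pickle.load(open("f0.pkl","rb"));s=shot("side",4);t=shot("top",4);pickle.dump((t,s),open("f2.pkl","wb"))
print(monitor.observe()["position"],monitor.observe()["tool_rot"])
from scipy.signal import fftconvolve
for nm,a,b in(("top",t0,t),("side",s0,s)):
    A,B=W(a),W(b); A/=np.median(A);B/=np.median(B)
    best=None
    for cx in range(128,161,4):
        for cy in range(128,161,4):
            P,Q=polar(A,(cx,cy))[:,66:112],polar(B,(cx,cy))[:,66:112]
            P=P-P.mean(0);Q=Q-Q.mean(0)
            c=np.fft.ifft(np.fft.fft(Q,axis=0)*np.conj(np.fft.fft(P,axis=0)),axis=0).real.sum(1)/np.sqrt((P**2).sum()*(Q**2).sum())
            k=int(c.argmax()); best=max(best or (0,),(c[k],k,cx,cy))
    c=best[2:]; print(nm,"corr,shift cw,centre",best,"needle before/after",needle(A,c),needle(B,c))
    for x,l in((A,"before"),(B,"after")):
        p=polar(x,c)
        print(l,"r10-14mm minima",[(int(-j),round(float(v),2)) for v,j in sorted((v,j) for j,v in enumerate(p[:,72:88].mean(1)))[:25:4]])
E
```

```text
[ 0.5399047  -0.19820221  0.2356208 ] [-1.57078946e+00 -1.10714379e-05 -1.20641659e+00]
top corr,shift cw,centre (np.float32(0.9577519), 76, 152, 140) needle before/after -337 -336
before r10-14mm minima [(-339, 1.04), (-341, 1.04), (-334, 1.06), (-344, 1.08), (-332, 1.09), (-257, 1.1), (-255, 1.12)]
after r10-14mm minima [(-335, 0.91), (-333, 0.93), (-340, 0.97), (-330, 1.02), (-328, 1.09), (-346, 1.16), (-43, 1.17)]
side corr,shift cw,centre (np.float32(0.92833716), 78, 140, 136) needle before/after -341 -340
before r10-14mm minima [(-257, 0.48), (-344, 0.52), (-261, 0.54), (-341, 0.56), (-346, 0.59), (-253, 0.64), (-334, 0.67)]
after r10-14mm minima [(-336, 0.38), (-338, 0.42), (-341, 0.48), (-344, 0.54), (-330, 0.66), (-329, 0.74), (-348, 0.77)]
```

Run:
```python
from dial import *
for n in("f0","f2"):
  t,s=pickle.load(open(n+".pkl","rb"))
  for nm,f in(("top",t),("side",s)):
    w=W(f); w/=np.median(w)
    # centre from bright dial outline is soft: try a few centres
    for c in((152,140),(146,140),(140,136)):
        p=polar(w,c)
        out=[]
        for r0,r1 in((84,92),(92,100),(100,106)):
            b=p[:,r0:r1].mean(1); th=.55*np.median(b)
            k=np.where(b<th)[0]
            if len(k):
                z=np.exp(1j*np.radians(-k)); out.append((r0/4,len(k),round(float(np.degrees(np.angle(z.mean()))),1)))
        nd=[]
        for r0,r1 in((24,40),(40,56),(56,70)):
            b=p[:,r0:r1].mean(1); j=int(b.argmin()); i=np.arange(j-12,j+13); q=np.clip(b[i%360].max()-b[i%360]-.3*np.ptp(b[i%360]),0,None); nd.append(round(float(-(q*i).sum()/q.sum())%360,1))
        print(n,nm,c,"band",out,"needle",nd)
```

```text
f0 top (152, 140) band [(23.0, 28, 17.5), (25.0, 40, 15.5)] needle [24.1, 23.2, 22.9]
f0 top (146, 140) band [(25.0, 22, 18.5)] needle [21.7, 19.7, 21.0]
f0 top (140, 136) band [] needle [11.0, 12.8, 15.3]
f0 side (152, 140) band [(21.0, 73, 25.4), (23.0, 66, 22.9), (25.0, 43, 29.0)] needle [181.2, 28.6, 27.1]
f0 side (146, 140) band [(21.0, 67, 24.0), (23.0, 65, 19.9), (25.0, 58, 19.5)] needle [196.5, 25.8, 25.4]
f0 side (140, 136) band [(21.0, 41, 31.3), (23.0, 59, 15.0), (25.0, 59, 15.0)] needle [209.0, 18.8, 19.4]
f2 top (152, 140) band [(23.0, 22, -55.8), (25.0, 46, -61.5)] needle [24.7, 24.2, 24.7]
f2 top (146, 140) band [(25.0, 40, -59.5)] needle [21.8, 20.9, 22.5]
f2 top (140, 136) band [] needle [10.8, 13.4, 16.7]
f2 side (152, 140) band [(21.0, 66, -61.5), (23.0, 59, -69.0), (25.0, 32, -81.5)] needle [181.8, 28.8, 29.9]
f2 side (146, 140) band [(21.0, 66, -57.9), (23.0, 63, -62.5), (25.0, 54, -66.5)] needle [196.5, 25.9, 26.5]
f2 side (140, 136) band [(21.0, 30, -30.8), (23.0, 62, -57.1), (25.0, 55, -63.0)] needle [209.0, 18.8, 20.1]
```

The zero mark measures about 24° against the needle at 23°, so it is set. Now I'll descend on the cap.

>>> drive_tool(
  steps=[85, 0, -1, -23, 0, 85, 0, 0, -23, 0, 85, 0, 0, -23, 0, 85, 0, 0, -23, 0, 85, 0, 0, -22, 0],
  grip_force=50,
)

```text
clock: 9.98
position: [0.5398, -0.1992, 0.1205]
tool_rot: [-1.571, 0.0, -1.207]
force: [0.5, 0.4, 0.1]
grip_width: 0.0852
```

>>> drive_tool(
  steps=[30, 0, 0, 0, 0, 30, 0, 0, 0, 0, 30, 0, 0, 0, 0, 30, 0, 0, 0, 0, 30, 0, 0, 0, 0],
)

```text
clock: 10.4
position: [0.5405, -0.1992, 0.1234]
tool_rot: [-1.569, -0.001, -1.207]
force: [-2.9, 2.7, 7.9]
grip_width: 0.0422
```

>>> drive_tool(
  steps=[30, 0, 0, 0, -4, 30, 0, 0, 0, -4, 30, 0, 0, 0, -4, 30, 0, 0, 0, -4, 30, 0, 0, 0, -4],
)

```text
clock: 10.82
position: [0.5399, -0.1999, 0.1234]
tool_rot: [-1.57, -0.001, -1.56]
force: [-5.4, 0.4, 7.4]
grip_width: 0.0399
```

```bash
cat > chk.py <<'E'
from dial import *
import sys
def ang(f,c):
    p=polar(W(f),c)[:,30:66].mean(1); j=int(p.argmin()); i=np.arange(j-12,j+13); b=p[i%360]; q=np.clip(b.max()-b-.3*np.ptp(b),0,None); return float(-(q*i).sum()/q.sum())
o=monitor.observe();print("t",o["clock"],o["position"].round(4),"F",o["force"].round(1),"M",o["moment"].round(2),"w",round(o["grip_width"],4),"yaw",np.degrees(o["tool_rot"][2]).round(1),"q7",o["qpos"][6].round(2))
for n,c in(("top",(150,140)),("side",(143,138))):
    f=grab_frame(n); a=ang(f,c)%360; d=(22.5-a+180)%360-180; print(n,"needle",round(a,1),"cw of rest",round(d,1),"chuck",round(np.radians(d/5),3))
    if len(sys.argv)>1: pickle.dump(f,open(f"{sys.argv[1]}_{n}.pkl","wb"))
E
python3 chk.py
```

```text
t 10.8167 [ 0.5399 -0.1999  0.1234] F [-5.4  0.4  7.4] M [-0.46  1.14 -0.27] w 0.0399 yaw -89.4 q7 -1.27
top needle 16.8 cw of rest 5.7 chuck 0.02
side needle 12.6 cw of rest 9.9 chuck 0.035
```

It grips and turns: the chuck shows about 0.03 rad, as expected from thread drag alone. I'll continue in checked strokes.

>>> drive_tool(
  steps=[30, 0, 0, 0, -4, 30, 0, 0, 0, -4, 30, 0, 0, 0, -4, 30, 0, 0, 0, -4, 30, 0, 0, 0, -4],
)

```text
clock: 11.33
position: [0.5408, -0.1989, 0.123]
tool_rot: [-1.569, 0.001, -1.907]
force: [0.1, 1.1, 0.8]
grip_width: 0.04
```

```bash
python3 chk.py
```

```text
t 11.3333 [ 0.5408 -0.1989  0.123 ] F [0.1 1.1 0.8] M [1.43 0.   0.92] w 0.04 yaw -109.3 q7 -1.56
top needle 16.9 cw of rest 5.6 chuck 0.02
side needle 12.4 cw of rest 10.1 chuck 0.035
```

>>> drive_tool(
  steps=[30, 0, 0, 0, -4, 30, 0, 0, 0, -4, 30, 0, 0, 0, -4, 30, 0, 0, 0, -4, 30, 0, 0, 0, -4],
)

```text
clock: 11.85
position: [0.5406, -0.1991, 0.1235]
tool_rot: [-1.57, 0.002, -2.256]
force: [-5.5, 2.8, 14.2]
grip_width: 0.0401
```

```bash
python3 chk.py
```

```text
t 11.85 [ 0.5406 -0.1991  0.1235] F [-5.5  2.8 14.2] M [1.94 0.35 1.  ] w 0.0401 yaw -129.2 q7 -1.84
top needle 19.3 cw of rest 3.2 chuck 0.011
side needle 13.4 cw of rest 9.1 chuck 0.032
```

>>> drive_tool(
  steps=[62, 0, 0, 0, 0, 62, 0, 0, 0, 0, 62, 0, 0, -1, 4, 62, 0, 0, 0, 7, 62, 0, 0, 0, 7],
)

```text
clock: 12.37
position: [0.5405, -0.1991, 0.1214]
tool_rot: [-1.569, 0.0, -1.933]
force: [0.4, -0.4, -0.4]
grip_width: 0.0621
```

>>> drive_tool(
  steps=[62, 0, 0, 0, 7, 62, 0, 0, 0, 7, 62, 0, 0, 0, 7, 62, 0, 0, 0, 7, 62, 0, 0, 0, 7],
)

```text
clock: 12.78
position: [0.5405, -0.1994, 0.1215]
tool_rot: [-1.569, -0.001, -1.322]
force: [-0.3, -1.0, 0.3]
grip_width: 0.0618
```

>>> drive_tool(
  steps=[62, 0, 0, 0, 7, 30, 0, 0, 0, 0, 30, 0, 0, 0, 0, 30, 0, 0, 0, 0, 30, 0, 0, 0, 0],
)

```text
clock: 13.2
position: [0.5404, -0.1995, 0.1216]
tool_rot: [-1.57, -0.001, -1.212]
force: [-1.8, 0.3, 10.4]
grip_width: 0.0423
```

>>> drive_tool(
  steps=[30, 0, 0, 0, -4, 30, 0, 0, 0, -4, 30, 0, 0, 0, -4, 30, 0, 0, 0, -4, 30, 0, 0, 0, -4],
)

```text
clock: 13.62
position: [0.5403, -0.1995, 0.1212]
tool_rot: [-1.57, -0.0, -1.564]
force: [0.3, -0.4, -1.1]
grip_width: 0.0405
```

```bash
python3 chk.py
```

```text
t 13.6167 [ 0.5403 -0.1995  0.1212] F [ 0.3 -0.4 -1.1] M [-0.15 -0.08 -0.02] w 0.0405 yaw -89.6 q7 -1.28
top needle 16.4 cw of rest 6.1 chuck 0.021
side needle 11.4 cw of rest 11.1 chuck 0.039
```

>>> drive_tool(
  steps=[30, 0, 0, 0, -4, 30, 0, 0, 0, -4, 30, 0, 0, 0, -4, 30, 0, 0, 0, -4, 30, 0, 0, 0, -4],
)

```text
clock: 14.13
position: [0.5405, -0.1988, 0.121]
tool_rot: [-1.57, 0.001, -1.907]
force: [1.8, 0.8, 1.3]
grip_width: 0.0401
```

```bash
python3 chk.py
```

```text
t 14.1333 [ 0.5405 -0.1988  0.121 ] F [1.8 0.8 1.3] M [ 1.8  -0.82  0.94] w 0.0401 yaw -109.3 q7 -1.56
top needle 16.8 cw of rest 5.7 chuck 0.02
side needle 12.4 cw of rest 10.1 chuck 0.035
```

>>> drive_tool(
  steps=[30, 0, 0, 0, -4, 30, 0, 0, 0, -4, 30, 0, 0, 0, -4, 30, 0, 0, 0, -4, 30, 0, 0, 0, -4],
)

```text
clock: 14.65
position: [0.5408, -0.1986, 0.1213]
tool_rot: [-1.57, 0.002, -2.255]
force: [-0.3, 1.3, 6.6]
grip_width: 0.0402
```

```bash
python3 chk.py
```

```text
t 14.65 [ 0.5408 -0.1986  0.1213] F [-0.3  1.3  6.6] M [ 2.45 -1.37  1.37] w 0.0402 yaw -129.2 q7 -1.84
top needle 17.5 cw of rest 5.0 chuck 0.017
side needle 12.2 cw of rest 10.3 chuck 0.036
```

>>> drive_tool(
  steps=[62, 0, 0, 0, 0, 62, 0, 0, 0, 0, 62, 0, 0, -0.5, 4, 62, 0, 0, 0, 7, 62, 0, 0, 0, 7],
)

```text
clock: 15.17
position: [0.5401, -0.199, 0.1201]
tool_rot: [-1.571, 0.0, -1.933]
force: [-1.0, -0.1, -0.5]
grip_width: 0.0623
```

>>> drive_tool(
  steps=[62, 0, 0, 0, 7, 62, 0, 0, 0, 7, 62, 0, 0, 0, 7, 62, 0, 0, 0, 7, 62, 0, 0, 0, 7],
)

```text
clock: 15.58
position: [0.54, -0.1992, 0.1202]
tool_rot: [-1.571, 0.0, -1.322]
force: [-0.7, -0.6, 0.7]
grip_width: 0.0616
```

>>> drive_tool(
  steps=[62, 0, 0, 0, 7, 30, 0, 0, 0, 0, 30, 0, 0, 0, 0, 30, 0, 0, 0, 0, 30, 0, 0, 0, 0],
)

```text
clock: 16.0
position: [0.5402, -0.1997, 0.1207]
tool_rot: [-1.57, -0.001, -1.212]
force: [-2.1, -1.4, 8.0]
grip_width: 0.0423
```

>>> drive_tool(
  steps=[30, 0, 0, 0, -4, 30, 0, 0, 0, -4, 30, 0, 0, 0, -4, 30, 0, 0, 0, -4, 30, 0, 0, 0, -4],
)

```text
clock: 16.42
position: [0.5403, -0.1998, 0.1201]
tool_rot: [-1.57, -0.001, -1.564]
force: [5.2, -3.9, -9.0]
grip_width: 0.0401
```

```bash
python3 chk.py
```

```text
t 16.4167 [ 0.5403 -0.1998  0.1201] F [ 5.2 -3.9 -9. ] M [-1.3  -1.2  -0.24] w 0.0401 yaw -89.6 q7 -1.28
top needle 14.9 cw of rest 7.6 chuck 0.027
side needle 11.3 cw of rest 11.2 chuck 0.039
```

>>> drive_tool(
  steps=[30, 0, 0, 0, -4, 30, 0, 0, 0, -4, 30, 0, 0, 0, -4, 30, 0, 0, 0, -4, 30, 0, 0, 0, -4],
)

```text
clock: 16.93
position: [0.5399, -0.1986, 0.1202]
tool_rot: [-1.571, 0.001, -1.912]
force: [-2.3, 3.4, 3.0]
grip_width: 0.0401
```

```bash
python3 chk.py
```

```text
t 16.9333 [ 0.5399 -0.1986  0.1202] F [-2.3  3.4  3. ] M [2.03 0.09 0.91] w 0.0401 yaw -109.6 q7 -1.56
top needle 17.6 cw of rest 4.9 chuck 0.017
side needle 12.2 cw of rest 10.3 chuck 0.036
```

>>> drive_tool(
  steps=[30, 0, 0, 0, -4, 30, 0, 0, 0, -4, 30, 0, 0, 0, -4, 30, 0, 0, 0, -4, 30, 0, 0, 0, -4],
)

```text
clock: 17.45
position: [0.5402, -0.1982, 0.1207]
tool_rot: [-1.571, 0.001, -2.256]
force: [-6.1, 7.1, 13.6]
grip_width: 0.0401
```

```bash
python3 chk.py
```

```text
t 17.45 [ 0.5402 -0.1982  0.1207] F [-6.1  7.1 13.6] M [ 3.39 -0.05  1.28] w 0.0401 yaw -129.3 q7 -1.84
top needle 17.9 cw of rest 4.6 chuck 0.016
side needle 14.7 cw of rest 7.8 chuck 0.027
```

>>> drive_tool(
  steps=[62, 0, 0, 0, 0, 62, 0, 0, 0, 0, 62, 0, 0, -0.5, 4, 62, 0, 0, 0, 7, 62, 0, 0, 0, 7],
)

```text
clock: 17.97
position: [0.5401, -0.1992, 0.1195]
tool_rot: [-1.57, -0.0, -1.934]
force: [0.1, -0.2, -0.1]
grip_width: 0.0618
```

>>> drive_tool(
  steps=[62, 0, 0, 0, 7, 62, 0, 0, 0, 7, 62, 0, 0, 0, 7, 62, 0, 0, 0, 7, 62, 0, 0, 0, 7],
)

```text
clock: 18.38
position: [0.5401, -0.1994, 0.1196]
tool_rot: [-1.57, -0.0, -1.323]
force: [-0.2, -0.2, -0.4]
grip_width: 0.0618
```

>>> drive_tool(
  steps=[62, 0, 0, 0, 7, 30, 0, 0, 0, 0, 30, 0, 0, 0, 0, 30, 0, 0, 0, 0, 30, 0, 0, 0, 0],
)

```text
clock: 18.8
position: [0.5402, -0.1998, 0.1201]
tool_rot: [-1.57, -0.001, -1.212]
force: [-2.1, -2.0, 7.5]
grip_width: 0.0423
```

>>> drive_tool(
  steps=[30, 0, 0, 0, -4, 30, 0, 0, 0, -4, 30, 0, 0, 0, -4, 30, 0, 0, 0, -4, 30, 0, 0, 0, -4],
)

```text
clock: 19.22
position: [0.5402, -0.1999, 0.1196]
tool_rot: [-1.57, -0.001, -1.565]
force: [5.3, -2.5, -9.1]
grip_width: 0.0406
```

```bash
python3 chk.py
```

```text
t 19.2167 [ 0.5402 -0.1999  0.1196] F [ 5.3 -2.5 -9.1] M [-1.21 -1.15 -0.19] w 0.0406 yaw -89.7 q7 -1.28
top needle 14.7 cw of rest 7.8 chuck 0.027
side needle 11.2 cw of rest 11.3 chuck 0.039
```

>>> drive_tool(
  steps=[30, 0, 0, 0, -4, 30, 0, 0, 0, -4, 30, 0, 0, 0, -4, 30, 0, 0, 0, -4, 30, 0, 0, 0, -4],
)

```text
clock: 19.73
position: [0.5399, -0.1986, 0.1196]
tool_rot: [-1.571, 0.001, -1.912]
force: [-2.9, 4.0, 4.1]
grip_width: 0.0402
```

```bash
python3 chk.py
```

```text
t 19.7333 [ 0.5399 -0.1986  0.1196] F [-2.9  4.   4.1] M [2.24 0.07 0.96] w 0.0402 yaw -109.6 q7 -1.56
top needle 18.2 cw of rest 4.3 chuck 0.015
side needle 12.2 cw of rest 10.3 chuck 0.036
```

>>> drive_tool(
  steps=[30, 0, 0, 0, -4, 30, 0, 0, 0, -4, 30, 0, 0, 0, -4, 30, 0, 0, 0, -4, 30, 0, 0, 0, -4],
)

```text
clock: 20.25
position: [0.5403, -0.1981, 0.1202]
tool_rot: [-1.571, 0.001, -2.256]
force: [-5.8, 8.5, 14.3]
grip_width: 0.0402
```

```bash
python3 chk.py
```

```text
t 20.25 [ 0.5403 -0.1981  0.1202] F [-5.8  8.5 14.3] M [ 3.63 -0.04  1.19] w 0.0402 yaw -129.3 q7 -1.84
top needle 18.2 cw of rest 4.3 chuck 0.015
side needle 14.6 cw of rest 7.9 chuck 0.027
```

>>> drive_tool(
  steps=[62, 0, 0, 0, 0, 62, 0, 0, 0, 0, 62, 0, 0, -0.5, 4, 62, 0, 0, 0, 7, 62, 0, 0, 0, 7],
)

```text
clock: 20.77
position: [0.5401, -0.1993, 0.119]
tool_rot: [-1.57, -0.0, -1.934]
force: [0.3, 0.0, 0.1]
grip_width: 0.0623
```

>>> drive_tool(
  steps=[62, 0, 0, 0, 7, 62, 0, 0, 0, 7, 62, 0, 0, 0, 7, 62, 0, 0, 0, 7, 62, 0, 0, 0, 7],
)

```text
clock: 21.18
position: [0.5401, -0.1995, 0.1191]
tool_rot: [-1.57, -0.0, -1.323]
force: [0.3, -0.3, -0.1]
grip_width: 0.0614
```

>>> drive_tool(
  steps=[62, 0, 0, 0, 7, 30, 0, 0, 0, 0, 30, 0, 0, 0, 0, 30, 0, 0, 0, 0, 30, 0, 0, 0, 0],
)

```text
clock: 21.6
position: [0.5402, -0.2, 0.1196]
tool_rot: [-1.57, -0.001, -1.212]
force: [-2.0, -3.0, 7.0]
grip_width: 0.0423
```

>>> drive_tool(
  steps=[30, 0, 0, 0, -4, 30, 0, 0, 0, -4, 30, 0, 0, 0, -4, 30, 0, 0, 0, -4, 30, 0, 0, 0, -4],
)

```text
clock: 22.02
position: [0.5402, -0.1999, 0.1191]
tool_rot: [-1.57, -0.001, -1.565]
force: [4.8, -1.9, -7.2]
grip_width: 0.0401
```

```bash
python3 chk.py
```

```text
t 22.0167 [ 0.5402 -0.1999  0.1191] F [ 4.8 -1.9 -7.2] M [-1.05 -1.08 -0.22] w 0.0401 yaw -89.7 q7 -1.28
top needle 14.8 cw of rest 7.7 chuck 0.027
side needle 11.3 cw of rest 11.2 chuck 0.039
```

>>> drive_tool(
  steps=[30, 0, 0, 0, -4, 30, 0, 0, 0, -4, 30, 0, 0, 0, -4, 30, 0, 0, 0, -4, 30, 0, 0, 0, -4],
)

```text
clock: 22.53
position: [0.5399, -0.1985, 0.1192]
tool_rot: [-1.571, 0.001, -1.912]
force: [-2.7, 4.7, 4.5]
grip_width: 0.0404
```

```bash
python3 chk.py
```

```text
t 22.5333 [ 0.5399 -0.1985  0.1192] F [-2.7  4.7  4.5] M [2.51 0.15 0.98] w 0.0404 yaw -109.6 q7 -1.56
top needle 17.1 cw of rest 5.4 chuck 0.019
side needle 13.3 cw of rest 9.2 chuck 0.032
```

>>> drive_tool(
  steps=[30, 0, 0, 0, -4, 30, 0, 0, 0, -4, 30, 0, 0, 0, -4, 30, 0, 0, 0, -4, 30, 0, 0, 0, -4],
)

```text
clock: 23.05
position: [0.5402, -0.1979, 0.1198]
tool_rot: [-1.572, 0.002, -2.256]
force: [-7.7, 10.1, 18.4]
grip_width: 0.0402
```

```bash
python3 chk.py
```

```text
t 23.05 [ 0.5402 -0.1979  0.1198] F [-7.7 10.1 18.4] M [3.82 0.24 1.17] w 0.0402 yaw -129.3 q7 -1.84
top needle 18.7 cw of rest 3.8 chuck 0.013
side needle 15.6 cw of rest 6.9 chuck 0.024
```

>>> drive_tool(
  steps=[62, 0, 0, 0, 0, 62, 0, 0, 0, 0, 62, 0, 0, -0.5, 4, 62, 0, 0, 0, 7, 62, 0, 0, 0, 7],
)

```text
clock: 23.57
position: [0.54, -0.1992, 0.1184]
tool_rot: [-1.571, -0.0, -1.934]
force: [0.4, -0.1, 0.3]
grip_width: 0.0619
```

>>> drive_tool(
  steps=[62, 0, 0, 0, 7, 62, 0, 0, 0, 7, 62, 0, 0, 0, 7, 62, 0, 0, 0, 7, 62, 0, 0, 0, 7],
)

```text
clock: 23.98
position: [0.5399, -0.1994, 0.1185]
tool_rot: [-1.571, -0.0, -1.323]
force: [0.0, 0.2, 0.4]
grip_width: 0.0619
```

>>> drive_tool(
  steps=[62, 0, 0, 0, 7, 30, 0, 0, 0, 0, 30, 0, 0, 0, 0, 30, 0, 0, 0, 0, 30, 0, 0, 0, 0],
)

```text
clock: 24.4
position: [0.5402, -0.2002, 0.1191]
tool_rot: [-1.57, -0.001, -1.213]
force: [-1.5, -3.4, 6.9]
grip_width: 0.0426
```

>>> drive_tool(
  steps=[30, 0, 0, 0, -4, 30, 0, 0, 0, -4, 30, 0, 0, 0, -4, 30, 0, 0, 0, -4, 30, 0, 0, 0, -4],
)

```text
clock: 24.82
position: [0.5403, -0.1999, 0.1188]
tool_rot: [-1.569, -0.001, -1.565]
force: [4.7, -2.7, -3.4]
grip_width: 0.04
```

```bash
python3 chk.py
```

```text
t 24.8167 [ 0.5403 -0.1999  0.1188] F [ 4.7 -2.7 -3.4] M [-0.99 -0.94  0.03] w 0.04 yaw -89.7 q7 -1.28
top needle 339.2 cw of rest 43.3 chuck 0.151
side needle 328.4 cw of rest 54.1 chuck 0.189
```

The needle jumped to about 0.17 rad, so the cap is home. I'll add a small measured twist.

>>> drive_tool(
  steps=[30, 0, 0, 0, -2, 30, 0, 0, 0, -2, 30, 0, 0, 0, -2, 30, 0, 0, 0, -1, 30, 0, 0, 0, 0],
)

```text
clock: 25.33
position: [0.5404, -0.1993, 0.1187]
tool_rot: [-1.57, -0.0, -1.679]
force: [4.5, -1.8, -0.3]
grip_width: 0.0404
```

```bash
python3 chk.py k
```

```text
t 25.3333 [ 0.5404 -0.1993  0.1187] F [ 4.5 -1.8 -0.3] M [-0.06 -1.    0.62] w 0.0404 yaw -96.2 q7 -1.38
top needle 310.3 cw of rest 72.2 chuck 0.252
side needle 302.8 cw of rest 79.7 chuck 0.278
```

The chuck is at 0.25–0.28, inside the band. I'll nudge it slightly, hold, then release and retreat.

>>> drive_tool(
  steps=[30, 0, 0, 0, -1, 30, 0, 0, 0, -1, 30, 0, 0, 0, 0, 30, 0, 0, 0, 0, 30, 0, 0, 0, 0],
)

```text
clock: 25.85
position: [0.5397, -0.1994, 0.1187]
tool_rot: [-1.571, -0.0, -1.712]
force: [-1.6, -1.5, 5.4]
grip_width: 0.0402
```

```bash
python3 chk.py k
```

```text
t 25.85 [ 0.5397 -0.1994  0.1187] F [-1.6 -1.5  5.4] M [-0.15  0.29  0.55] w 0.0402 yaw -98.1 q7 -1.4
top needle 310.2 cw of rest 72.3 chuck 0.253
side needle 301.5 cw of rest 81.0 chuck 0.283
```

>>> drive_tool(
  steps=[85, 0, 0, 0, 0, 85, 0, 0, 0, 0, 85, 0, 0, 0, 0, 85, 0, 0, 0, 0, 85, 0, 0, 5, 0],
)

```text
clock: 26.37
position: [0.5394, -0.199, 0.1229]
tool_rot: [-1.572, 0.0, -1.713]
force: [-0.4, 0.4, -0.1]
grip_width: 0.0848
```

>>> drive_tool(
  steps=[85, 0, 0, 25, 0, 85, 0, 0, 25, 0, 85, 0, 0, 25, 0, 85, 0, 0, 25, 0, 85, 0, 0, 0, 0],
)

```text
clock: 26.78
position: [0.5416, -0.1999, 0.2285]
tool_rot: [-1.565, -0.001, -1.713]
force: [1.1, -0.4, -0.1]
grip_width: 0.0852
```

```bash
python3 chk.py k2
python3 - <<'E'
from dial import *
t0,s0=pickle.load(open("f2.pkl","rb"));s=shot("side",4);t=shot("top",4)
for nm,a,b,c in(("top",t0,t,(150,140)),("side",s0,s,(143,138))):
    P,Q=[polar(W(x),c)[:,66:112] for x in(a,b)]
    P=P-P.mean(0);Q=Q-Q.mean(0)
    k=np.fft.ifft(np.fft.fft(Q,axis=0)*np.conj(np.fft.fft(P,axis=0)),axis=0).real.sum(1)
    print(nm,"bezel shift cw",(int(k.argmax())+180)%360-180)
cv2.imwrite("pics/c10.png",np.hstack([crop(s,310,240,54,66,7)[:455],np.zeros((455,2,3),np.uint8),crop(s,290,120,70,65,7)])[:,:800])
cv2.imwrite("pics/end_s.png",s["frame"][:,:,::-1])
t00,s00=pickle.load(open("f0.pkl","rb"))
for n,(x,y) in dict(va=(299,216),vb=(324,222),vc=(366,223),jar=(256,210),lot=(335,345),carton=(352,128)).items():
    sh=cv2.phaseCorrelate(*[np.float32(f["frame"][max(0,y-22):y+22,x-22:x+22].mean(2)) for f in(s00,s)]); print(n,np.round(sh[0],2),round(sh[1],2))
E
```

```text
t 26.7833 [ 0.5416 -0.1999  0.2285] F [ 1.1 -0.4 -0.1] M [-0.   -0.04  0.01] w 0.0852 yaw -98.1 q7 -1.41
top needle 22.4 cw of rest 0.1 chuck 0.0
side needle 22.7 cw of rest -0.2 chuck -0.001
top bezel shift cw 0
side bezel shift cw 0
va [0.5  0.52] 1.0
vb [0.56 0.41] 0.75
vc [0.77 0.72] 0.51
jar [0.5  0.48] 0.98
lot [0.53 0.52] 0.99
carton [0.19 0.87] 0.55[ WARN:0@8.741] global loadsave.cpp:1063 imwrite_ Unsupported depth image for selected encoder is fallbacked to CV_8U.
```

View pics/c10.png

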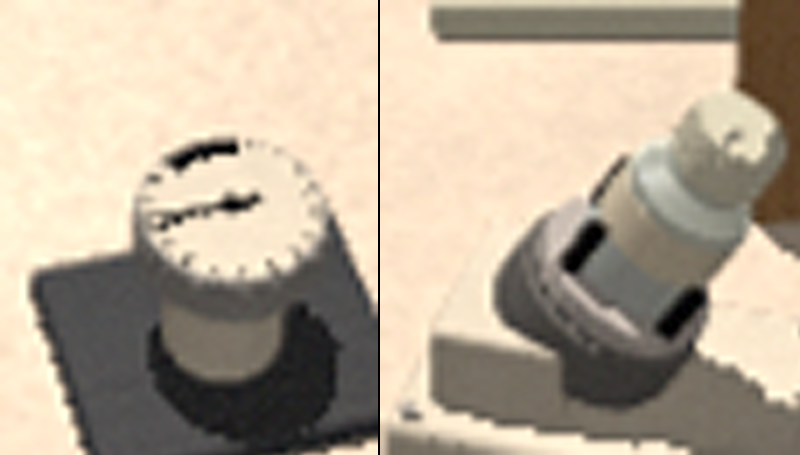

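The last view shows the needle, from (258,200) to (158,222), lying in the zero pair. The cap has sunk onto the jar and the gripper is clear.

```bash
python3 -c "
from workcell import workorder; print(workorder.job_done())"
```

```text
the job is handed in; nothing more can be done
None
```

The jar is closed and the job is handed in at about 27 s on the robot's clock; it reported no verdict.

- **Bezel:** I turned it about 77° clockwise until the zero pair stood at the resting needle. The zero mark measured about 24° and the needle about 22.5–23°, both as directions in the table plane, so they are about 1–2° apart.
- **Cap:** I screwed it on in strokes with checks between them. The needle then jumped, which showed it was home, and I tightened until the chuck read 0.25 rad (top camera) and 0.28 rad (side camera). It held in the band for over half a second, then I let go.
- **Last checks:** After letting go, the needle was back within about 0.2° of rest in both cameras and the bezel had not moved. The gripper was open, about 80 mm above the cap. In the side camera no bystander shifted by more than about 1 pixel (about 3 mm), though the match was weak for two of the vials and the carton.

**Disagreements:**
- The fingertips looked about 27 mm higher than the stated TCP when open. My first close on the dial therefore met nothing, and I corrected for it by eye.
- The two cameras differed by about 0.03 rad on the chuck while the needle was in the band.
- That the cap is fully home is inferred from the torque; I did not measure its angle directly.

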